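# Hold the oil strainer box open with its lift lever

## Task

The steel pan is standing under the lift lever of the used-oil strainer box, in the way: slide it along the bench, without lifting it, until it is well out from under the lever. Then press the lever's long end down, gently, until the free lip of the heavy flap has risen at least 60 mm, and finish while holding the lever down like that so that the oil can be poured in. Keep your hands off the oily flap and box, leave the lever in its bracket, do not press it onto the pan, do not let the flap drop, and leave the jar, bottle and mug where they stand.

Things in the scene. Friction and masses are not known exactly. Their poses are not given: they have to be found in the camera images.
- oil_box: Fixed steel box with lever bracket. Origin on the bench below the lever's pivot pin; x across the lever, y from the lever's long end to the box, z up. Box 240 mm (x) by 200 (y = 35 to 235), 130 high, closed by the flap. Bracket: cheeks at x = -24 and 24 mm, 6 thick, 133 high, open-topped slots carrying the pin at z = 125 mm.
- flap (a joint): Opening angle (rad) of the heavy steel flap (3 to 4.3 kg, 256 by 212 by 8 mm, top at 139 mm): 0 shut, grows as it rises. Hinged at the box's end away from the lever (box y = 237 mm, z = 135), no catch, falls shut by its weight. The lip rises about 212 mm times the sine of this angle: 60 mm is 0.29 rad.
- flap_lip (a point): Middle of the lower edge of the flap's free lip, at the lever's end of the box; 131 mm above the bench when shut.
- lift_lever: Loose cranked steel lever, 0.6 kg, lying by a 12 mm cross pin in the bracket's slots, its 90 mm toe under the flap. Origin at the pin's middle, 125 mm up; axes as the box's at rest. Long arm: bar 28 mm wide, 10 thick, to -y, rising 18 degrees at rest, ending 285 mm from the pin in a flat pad 80 mm long, 40 wide, 12 thick. Turns about its x.
- lever_pad (a point): Middle of the pad's top face, 250 mm from the pin along the arm and 6 mm above its centre line, 208 mm up at rest. Moves on an arc about the pin. Pressing takes 6 to 11 N at first, 3 to 6 N low down. 42 degrees down the pad meets the bench, flap then 0.345 rad; 34 degrees down gives 0.30. Between bench and arm at rest: 150 to 200 mm.
- pan: Loose empty open steel pan, 140 mm (x, 150 over the rim) by 110 (y, 120 over the rim), 100 high, walls and floor 3 mm, 0.45 kg, crosswise under the long arm. Origin: centre of its underside; x within 0.15 rad of the box's x. Left there, it stops the lever at about 0.2 rad of flap. A fingertip inside against the wall nearest the robot can drag it.
- jar: Bystander: amber glass jar with a steel cap, 72 mm across, 115 mm high. Origin at the centre of its underside.
- bottle: Bystander: clear bottle, 62 mm across, 190 mm high. Origin at the centre of its underside.
- mug: Bystander: white mug, 76 mm across plus a handle, 90 mm high. Origin at the centre of its underside.
There are look-alikes about, which are no part of the job. Leave any orange or red look-alike of the pan alone.

How it is judged:
By the outcome, as a careful person would: the job done as asked, in the order asked, and still so for the second after the job is handed in, while the arm keeps its last pose, push and grip.
It also fails if it takes over 54 s, if anything falls off the work surface, if the arm or the gripper's body presses on something with over 40 N, if the wrist force passes 120 N, or if a joint passes its speed limit or range.

## Robot

A 6-joint arm with a two-finger parallel gripper is mounted at the origin on the work surface. World frame = base frame: x ahead of the robot, y to its left, z up, the work surface at z = 0. Lengths are in m, angles in degrees, forces in N, time in s.
With the tool pointing down it reaches from about 0.3 to 0.75 m from the base axis. Payload 8.5 kg.
Tool frame: the origin (TCP) lies at the very end of the fingers, on their centre line; the grasp point (between the pads) lies 19 mm behind it; x points along the fingers, y is the direction in which the jaws open and shut, and the axes are right-handed (so a half turn about x gives the same grasp; the last joint's range is limited). The gripper opens to 85 mm and grips with 20 to 120 N. Pads are 22 mm wide; open, the fingers measure 114 mm over their backs; the gripper's body (76 mm by 85 mm) begins 54 mm behind the grasp point. The pads swing forward as they close: fully open they stand 13 mm farther back than shut.
Start: joints at [60.946, 21.807, 74.336, -0, 83.858, -12.336], TCP at [0.158, 0.527, 0.231] pointing down, gripper open.
Joint ranges: [-178.18, 178.18], [-50.72, 133.34], [12.68, 142.11], [-81.47, 261.47], [9.98, 163.14], [-165.26, 165.26]. Speed limits (degrees/s): [136.94, 136.94, 180, 180, 180, 180].

## Interface

Orientations are given as a 3x3 rotation matrix whose columns are the frame's x, y, z axes.
In Python, from rig import sensors, cams, env gives the robot as it stands.
- The arm moves only by the shell command python3 -m crank 'ROWS' [FORCE]. ROWS is a JSON object of lists of equal length, an entry for each row: "hand": the closure in counts, from 0 (fully open) to 255 (shut); "translation": the shift along the tool's x, y, z in m, a list of three; "dr": the turn, a rotation vector about the tool's x, y, z in rad, a list of three. A call has 1 to 5 rows; each row is the pose to reach, as a shift and turn from the pose commanded when the call began, along the tool's axes at that moment; what a row does not reach only later rows make up. A row lasts 1/10 s, in which the tool goes at most 50 mm and 8.59 degrees, less where a joint would pass 70% of its speed; a pose out of reach is approached as far as the arm can. A call with a gripper value outside its range is refused whole. The fingers move at their own pace and stop on an object; FORCE is the grip in N (left out, the last holds). Time passes only in rows, so rows that repeat a pose let the fingers close. It gives the time, the measured TCP pose, the force and the opening at its end, in the units of the state.
- sensors.observe(): the state, without advancing time (a new reading comes with each control period).
- cams.get_image(name): name is "side" or "top" or "wrist"; returns (picture, depth): 400x640x3 uint8, blue, green, red; 400x640 float32, m along the optical axis (not along the pixel's ray), 0 where there is no reading.
- cams.calibration(name): a dict with "vertical_fov" (degrees; the focal length in pixels is half the picture's height over the tangent of half this angle, whatever the lens; pixels are square), "cx", "cy" (the principal point, pixels), "extrinsics" (4x4, takes a point from camera to world coordinates). Camera axes: x right, y down, z forward; pixel columns grow to the right and rows downward; lengths in m; the calibration is good to about 2 mm. A picture is of the moment at which its call begins: read the wrist's pose just before it. calibration takes no time and is no camera call; for the wrist camera it gives the pose at the moment of the call.
- env.close_job(): hands the job in, once; it reports no verdict.
The state is a dict: "time_s": time; "q": joint angles; "qvel": joint speeds; "joint_efforts": joint torques, N m; "position": TCP position; "tool_rot": TCP orientation; "ft_force": force on the tool from outside, world axes, zero at the start; "wrist_torque": the same for the moment, N m; "grip_width": finger opening in m.
Only numpy, scipy, OpenCV 4.12 (cv2) and the standard library are available. Lean on these libraries where they do the work, as an engineer would, in place of code of your own. Each camera call takes 0.05 s, during which the arm holds its last target. There are 200 camera calls.

## Working session

There is one attempt and no reset: what is moved stays moved. The work goes in short steps, Python scripts to look and compute and a shell command to move; the robot and the scene stay as the last step left them, time stands still between calls to the robot, and variables do not carry over. Pictures are saved under pics/ and viewed, about 8 in all and at most 12, crops included, and the job is handed in when it is done.

```bash
mkdir -p pics; ls; cat > h.py <<'E'
import numpy as np, cv2
from rig import sensors, cams, env
def snap(n,f):
    cal=cams.calibration(n); im,d=cams.get_image(n); cv2.imwrite(f'pics/{f}.png',im); np.savez(f'pics/{f}.npz',im=im,d=d,**cal); return im,d,cal
def pts(d,cal):
    f=d.shape[0]/2/np.tan(np.radians(cal['vertical_fov'])/2)
    v,u=np.mgrid[:d.shape[0],:d.shape[1]]
    P=np.stack([(u-cal['cx'])/f*d,(v-cal['cy'])/f*d,d],-1)
    T=np.array(cal['extrinsics']); return P@T[:3,:3].T+T[:3,3]
E
python3 - <<'E'
from h import *
np.set_printoptions(precision=3,suppress=True)
for n in('top','side'):
    im,d,c=snap(n,n+'0'); print(n,c,(d>0).mean())
s=sensors.observe();print(s)
E
```

```text
pics
top {'vertical_fov': 42.22497455943292, 'cx': 323.8556264655009, 'cy': 196.24725708476112, 'extrinsics': array([[ 0.004, -0.997,  0.08 ,  0.468],
       [-1.   , -0.006, -0.018,  0.105],
       [ 0.018, -0.08 , -0.997,  1.271],
       [ 0.   ,  0.   ,  0.   ,  1.   ]])} 0.996
side {'vertical_fov': 42.76397162619038, 'cx': 314.42504558417784, 'cy': 199.96186881943254, 'extrinsics': array([[ 0.994, -0.056,  0.096,  0.462],
       [-0.111, -0.593,  0.797, -1.067],
       [ 0.012, -0.803, -0.596,  0.98 ],
       [ 0.   ,  0.   ,  0.   ,  1.   ]])} 0.99607421875
{'time_s': 0.1, 'q': array([ 60.944,  21.837,  74.378,   0.001,  83.857, -12.336]), 'qvel': array([-0.061, -0.109, -0.228, -0.104, -0.098,  0.031]), 'joint_efforts': array([  0.004, -44.922, -23.166,  -0.   ,   0.004,  -0.   ]), 'position': array([0.158, 0.527, 0.231]), 'tool_rot': array([[-0.001,  0.288,  0.958],
       [-0.001,  0.958, -0.288],
       [-1.   , -0.001, -0.   ]]), 'ft_force': array([ 0.081, -0.086,  0.452]), 'wrist_torque': array([-0.01 ,  0.003, -0.032]), 'grip_width': 0.08507204113784722}
```

View pics/top0.png

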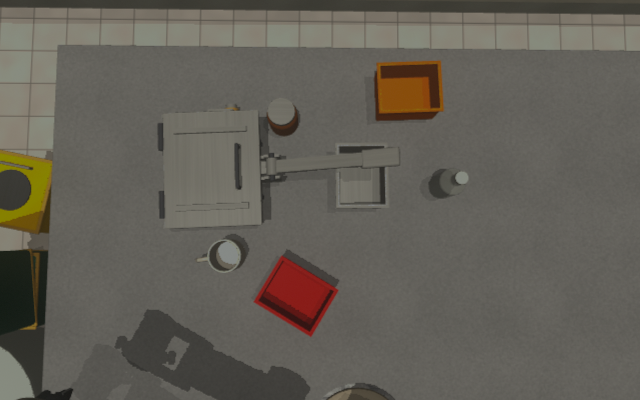

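View pics/side0.png

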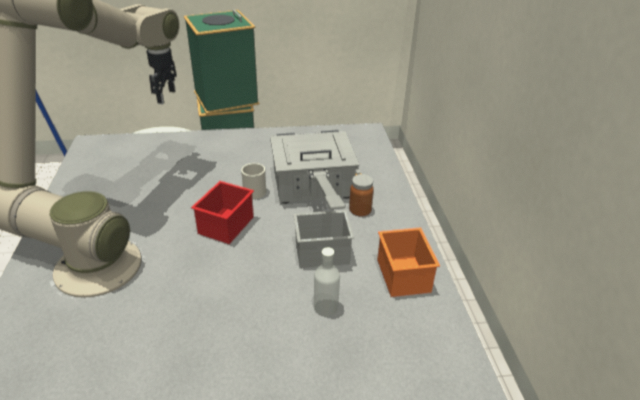

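The grey pan at top (361,176) and side (323,240) lies under the lever arm, so it is the one meant. The red pan at (297,295) and the orange one at (409,90) are look-alikes. In the top view, the bottle is at (455,180), the jar at (283,115), the mug at (224,255) and the lever pad at (382,157).

```bash
python3 - <<'E'
from h import *
np.set_printoptions(precision=3,suppress=True)
z=np.load('pics/top0.npz'); im=z['im']; P=pts(z['d'],z)
def at(u,v): return P[v,u]
for n,u,v in [('padR',396,157),('padmid',382,157),('padL',366,159),('arm',320,163),('arm2',290,166),('pin',270,167),('bottlecap',461,178),('jar',283,108),('mug',224,255),('lipTop',258,113),('lipBot',260,224),('panfloor',362,190),('redcorner',336,290),('redtop',285,258),('orange',380,118)]: print(n,at(u,v))
# pan rim: points z 0.085..0.11 in window
w=np.zeros(P.shape[:2],bool); w[138:214,328:395]=1
m=w&(P[...,2]>.088)&(P[...,2]<.112)
q=P[m][:,:2].astype(np.float32); print(len(q),cv2.minAreaRect(q), q.min(0),q.max(0))
# lever arm: z>0.13
w[:]=0; w[140:180,285:405]=1
a=P[w&(P[...,2]>.135)]
print(len(a),a.min(0),a.max(0)); print('x=a*y+b',np.polyfit(a[:,1],a[:,0],1))
pad=a[(a[:,1]<a[:,1].min()+.07)];print('pad',pad.mean(0),np.polyfit(pad[:,1],pad[:,2],1))
w[:]=0;w[100:235,155:268]=1
f=P[w&(P[...,2]>.125)&(P[...,2]<.15)][:,:2].astype(np.float32);print('flap',cv2.minAreaRect(f))
cv2.imwrite('pics/crop.png',cv2.resize(im[130:220,255:475],None,fx=3.6,fy=3.6,interpolation=cv2.INTER_CUBIC))
E
```

```text
padR [ 0.635 -0.063  0.215]
padmid [ 0.637 -0.035  0.207]
padL [ 0.634 -0.003  0.194]
arm [0.629 0.093 0.163]
arm2 [0.626 0.159 0.141]
pin [0.623 0.203 0.138]
bottlecap [ 0.596 -0.205  0.188]
jar [0.763 0.178 0.112]
mug [0.426 0.323 0.005]
lipTop [ 0.778  0.247 -0.002]
lipBot [0.498 0.224 0.137]
panfloor [ 0.587 -0.012  0.002]
redcorner [0.352 0.056 0.099]
redtop [0.423 0.17  0.097]
orange [ 0.762 -0.054  0.025]
702 ((0.612280547618866, -0.0015003830194473267), (0.15009805560112, 0.11994409561157227), 1.5382661819458008) [ 0.536 -0.063] [0.687 0.059]
1778 [ 0.468 -0.07   0.136] [0.657 0.17  1.271]
x=a*y+b [-0.067  0.634]
pad [ 0.636 -0.035  0.205] [-0.302  0.195]
flap ((0.6201373934745789, 0.328819215297699), (0.256320059299469, 0.23889067769050598), 2.7246899604797363)
```

View pics/crop.png

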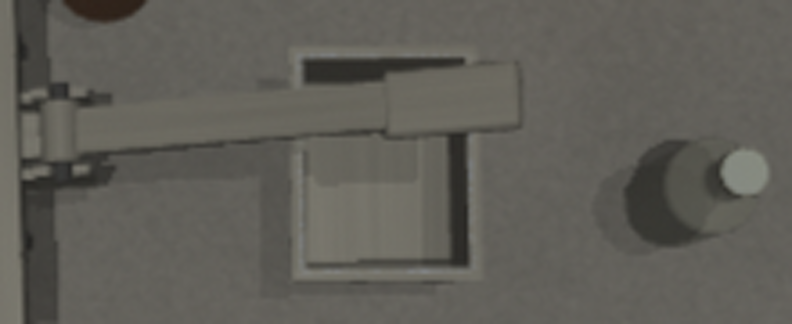

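The crop confirms it: the grey steel pan sits under the arm and pad with no lever contact. Its open part, on the robot's side, is at crop (380,220). Pan centre is (0.612,-0.002), lever pad is (0.637,-0.037,0.208), and the pin is near (0.624,0.203). I'll set out at z of about 0.31.

```bash
python3 - <<'E'
from h import *
np.set_printoptions(precision=3,suppress=True)
T=cams.calibration('wrist')['extrinsics'];s=sensors.observe();R=s['tool_rot'];print(R.T@(T[:3,3]-s['position']),R.T@T[:3,:3])
E
python3 -m crank '{"hand":[255,255,255,255,255],"translation":[[-0.04,-0.02,0.02],[-0.07,-0.05,0.05],[-0.08,-0.08,0.09],[-0.08,-0.10,0.13],[-0.08,-0.13,0.17]],"dr":[[0,0,0],[0,0,0],[-0.1,0,0],[-0.2,0,0],[-0.29,0,0]]}' 30
```

```text
[-0.143 -0.001 -0.083] [[-0.001 -0.325  0.946]
 [ 1.     0.     0.001]
 [-0.001  0.946  0.325]]
time_s: 0.6
position: [0.2846, 0.3521, 0.3115]
tool_rot: [[0.001, -0.003, 1.0], [0.0, 1.0, 0.003], [-1.0, 0.0, 0.001]]
ft_force: [0.8, -0.1, -0.0]
grip_width: 0.0125
```

```bash
python3 -m crank '{"hand":[255,255,255,255,255],"translation":[[0,-0.038,0.03],[0,-0.076,0.06],[0,-0.114,0.09],[0,-0.152,0.12],[0,-0.19,0.15]],"dr":[[0,0,0],[0,0,0],[0,0,0],[0,0,0],[0,0,0]]}'
python3 -m crank '{"hand":[255,255,255,255,255],"translation":[[0,-0.038,0.03],[0,-0.076,0.06],[0,-0.114,0.09],[0,-0.152,0.12],[0,-0.16,0.13]],"dr":[[0,0,0],[0,0,0],[0,0,0],[0,0,0],[0,0,0]]}'
python3 -m crank '{"hand":[255,255],"translation":[[0,0,0],[0,0,0]],"dr":[[0,0,0],[0,0,0]]}'
python3 -c "
from h import *
im,d,c=snap('wrist','w1');P=pts(d,c)
m=(P[...,2]>.09)&(P[...,2]<.11)&(P[...,0]>.5)&(abs(P[...,1])<.09); print(P[m].min(0),P[m].max(0),P[m][:,0].mean())
m=m&(P[...,0]<.56);print('near rim x',np.percentile(P[m][:,0],[2,50,98]))
"
```

```text
time_s: 1.1
position: [0.434, 0.1612, 0.3112]
tool_rot: [[-0.0, 0.002, 1.0], [0.0, 1.0, -0.002], [-1.0, 0.0, -0.0]]
ft_force: [0.7, 1.1, 0.5]
grip_width: 0.0001
time_s: 1.6
position: [0.5648, -0.0009, 0.3098]
tool_rot: [[-0.002, 0.006, 1.0], [-0.0, 1.0, -0.006], [-1.0, -0.0, -0.002]]
ft_force: [-0.5, 0.4, -0.5]
grip_width: 0.0001
time_s: 1.8
position: [0.5624, 0.0038, 0.3112]
tool_rot: [[-0.001, 0.001, 1.0], [0.001, 1.0, -0.001], [-1.0, 0.0, -0.001]]
ft_force: [0.3, 0.4, -0.7]
grip_width: 0.0001
[ 0.53731843 -0.06576739  0.09005579] [0.67200606 0.05593637 0.10267606] 0.5811800972234127
near rim x [0.53764382 0.54318083 0.5579628 ]
```

View pics/w1.png

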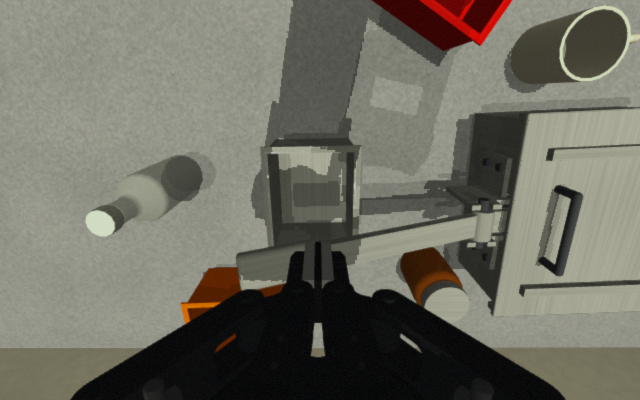

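The wrist view shows the pan opening at (310,190). The fingertips at (318,245) are straight above its robot-side half, and the lever runs from (240,265) to (485,220). The rim x agrees with the top view, so I'll descend in front of the lever.

```bash
python3 -m crank '{"hand":[255,255,255,255,255],"translation":[[0.04,-0.003,-0.002],[0.08,-0.005,-0.002],[0.11,-0.005,-0.002],[0.13,-0.005,-0.002],[0.15,-0.005,-0.002]],"dr":[[0,0,0],[0,0,0],[0,0,0],[0,0,0],[0,0,0]]}'
python3 -m crank '{"hand":[255,255,255,255,255],"translation":[[0.02,0,0],[0.04,0,0],[0.06,0,0],[0.08,0,0],[0.08,0,0]],"dr":[[0,0,0],[0,0,0],[0,0,0],[0,0,0],[0,0,0]]}'

```

```text
time_s: 2.35
position: [0.56, -0.0005, 0.161]
tool_rot: [[0.0, -0.0, 1.0], [0.0, 1.0, 0.0], [-1.0, 0.0, 0.0]]
ft_force: [-0.2, 0.0, 0.4]
grip_width: -0.0001
time_s: 2.85
position: [0.5592, -0.0005, 0.0799]
tool_rot: [[-0.004, 0.0, 1.0], [0.001, 1.0, -0.0], [-1.0, 0.001, -0.004]]
ft_force: [-0.4, 0.3, 0.1]
grip_width: -0.0004
```

Free so far. Next I'll go down to z of about 0.045, then drag slowly.

```bash
python3 -m crank '{"hand":[255,255,255,255,255],"translation":[[0.012,0,0],[0.024,0,0],[0.035,0,0],[0.035,0,-0.003],[0.035,0,-0.006]],"dr":[[0,0,0],[0,0,0],[0,0,0],[0,0,0],[0,0,0]]}'
python3 -m crank '{"hand":[255,255,255,255,255],"translation":[[0,0,-0.004],[0,0,-0.008],[0,0,-0.012],[0,0,-0.016],[0,0,-0.020]],"dr":[[0,0,0],[0,0,0],[0,0,0],[0,0,0],[0,0,0]]}'

```

```text
time_s: 3.35
position: [0.5551, -0.0022, 0.0463]
tool_rot: [[0.0, 0.002, 1.0], [-0.0, 1.0, -0.002], [-1.0, -0.0, 0.0]]
ft_force: [2.2, -0.0, -0.1]
grip_width: 0.0001
time_s: 3.85
position: [0.5351, -0.0022, 0.0467]
tool_rot: [[0.001, 0.002, 1.0], [-0.0, 1.0, -0.002], [-1.0, -0.0, 0.001]]
ft_force: [2.9, 0.4, 2.1]
grip_width: 0.0
```

```bash
python3 -m crank '{"hand":[255,255,255,255,255],"translation":[[0,0,-0.005],[0,0,-0.010],[0,0,-0.016],[0,0,-0.022],[0,0,-0.028]],"dr":[[0,0,0],[0,0,0],[0,0,0],[0,0,0],[0,0,0]]}'
python3 -m crank '{"hand":[255,255,255,255,255],"translation":[[0,0,-0.007],[0,0,-0.015],[0,0,-0.023],[0,0,-0.031],[0,0,-0.039]],"dr":[[0,0,0],[0,0,0],[0,0,0],[0,0,0],[0,0,0]]}'
python3 -c "
from h import *
im,d,c=snap('top','top1');P=pts(d,c)
m=(P[...,2]>.088)&(P[...,2]<.112)&(P[...,0]>.36)&(P[...,0]<.75)&(P[...,1]>-.13)&(P[...,1]<.09)
q=P[m][:,:2].astype(np.float32);print(cv2.minAreaRect(q),q.min(0),q.max(0))
m=(P[...,2]>.18)&(P[...,2]<.23)&(P[...,0]>.59)&(P[...,0]<.67)&(P[...,1]>-.09)&(P[...,1]<.0);print(P[m].mean(0),m.sum())
"
```

```text
time_s: 4.35
position: [0.5068, -0.0022, 0.0465]
tool_rot: [[0.001, 0.002, 1.0], [-0.0, 1.0, -0.002], [-1.0, -0.0, 0.001]]
ft_force: [4.3, -0.8, 3.2]
grip_width: 0.0002
time_s: 4.85
position: [0.4675, -0.002, 0.0465]
tool_rot: [[0.001, 0.002, 1.0], [-0.0, 1.0, -0.002], [-1.0, -0.0, 0.001]]
ft_force: [4.8, 0.1, 3.3]
grip_width: -0.0
((0.47685855627059937, 0.00852077454328537), (0.12921087443828583, 0.2499232143163681), 81.50138092041016) [ 0.36123177 -0.06183613] [0.5930843  0.08931088]
[ 0.63600638 -0.03448248  0.20510021] 661
```

View pics/top1.png

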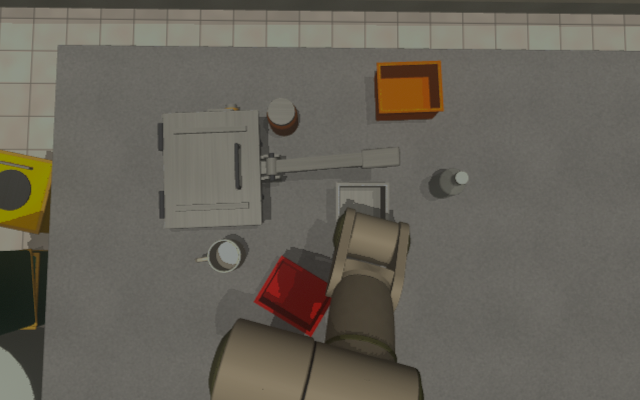

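The pan slid straight with me: its far rim is at top row 183, and the lever pad at (382,157) is undisturbed. I'll drag 55 mm more, back off the wall, then lift out.

```bash
python3 -m crank '{"hand":[255,255,255,255,255],"translation":[[0,0,-0.008],[0,0,-0.017],[0,0,-0.026],[0,0,-0.035],[0,0,-0.042]],"dr":[[0,0,0],[0,0,0],[0,0,0],[0,0,0],[0,0,0]]}'
python3 -m crank '{"hand":[255,255,255,255,255],"translation":[[0,0,-0.006],[0,0,-0.010],[0,0,-0.012],[0,0,-0.012],[0,0,-0.008]],"dr":[[0,0,0],[0,0,0],[0,0,0],[0,0,0],[0,0,0]]}'
python3 -m crank '{"hand":[255,255,255,255,255],"translation":[[0,0,0.01],[0,0,0.02],[-0.01,0,0.025],[-0.03,0,0.025],[-0.06,0,0.025]],"dr":[[0,0,0],[0,0,0],[0,0,0],[0,0,0],[0,0,0]]}'

```

```text
time_s: 5.4
position: [0.4246, -0.0018, 0.0462]
tool_rot: [[-0.001, 0.002, 1.0], [0.0, 1.0, -0.002], [-1.0, 0.0, -0.001]]
ft_force: [1.8, -0.5, -0.9]
grip_width: 0.0002
time_s: 5.9
position: [0.4175, -0.0018, 0.0462]
tool_rot: [[-0.001, 0.002, 1.0], [0.0, 1.0, -0.002], [-1.0, 0.0, -0.001]]
ft_force: [-0.7, -0.5, -0.3]
grip_width: 0.0001
time_s: 6.4
position: [0.4433, -0.0018, 0.1062]
tool_rot: [[-0.003, 0.002, 1.0], [0.001, 1.0, -0.002], [-1.0, 0.001, -0.003]]
ft_force: [0.1, -1.5, -0.2]
grip_width: -0.0001
```

```bash
python3 -m crank '{"hand":[255,255,255,255,255],"translation":[[-0.04,0,0],[-0.08,0,0],[-0.12,0,0.01],[-0.16,0,0.03],[-0.17,-0.01,0.06]],"dr":[[0,0,0],[0,0,0],[0,0,0],[0,0,0],[0,0,0]]}'
python3 -m crank '{"hand":[255,255,255,255,255],"translation":[[0,-0.01,0.04],[0,-0.02,0.08],[0,-0.025,0.115],[0,-0.027,0.134],[0,-0.027,0.134]],"dr":[[0,0,0],[0,0,0],[0,0,0],[0,0,0],[0,0,0]]}'
python3 -m crank '{"hand":[255,255],"translation":[[0.01,0,0],[0.02,0,0]],"dr":[[0,0,0],[0,0,0]]}'
python3 - <<'E'
from h import *
np.set_printoptions(precision=4,suppress=True)
im,d,c=snap('wrist','w2');P=pts(d,c)
cv2.imwrite('pics/w2.png',im)
R=(P[...,2]>.088)&(P[...,2]<.108)&(P[...,0]>.38)&(P[...,0]<.6)&(abs(P[...,1])<.08)
q=P[R][:,:2].astype(np.float32);print('pan',cv2.minAreaRect(q),q.min(0),q.max(0))
m=(P[...,2]>.14)&(P[...,2]<.22)&(P[...,0]>.59)&(P[...,0]<.67)&(P[...,1]>-.08)&(P[...,1]<.15)
a=P[m]
for lo in np.arange(-.08,.14,.02):
    b=a[(a[:,1]>=lo)&(a[:,1]<lo+.02)]
    if len(b)>5: print(lo,len(b),b.mean(0),b[:,0].min(),b[:,0].max())
E
```

```text
time_s: 6.9
position: [0.5047, -0.0115, 0.2815]
tool_rot: [[0.008, 0.001, 1.0], [-0.002, 1.0, -0.0], [-1.0, -0.002, 0.008]]
ft_force: [0.6, -0.3, 0.0]
grip_width: 0.0002
time_s: 7.4
position: [0.6389, -0.0396, 0.2746]
tool_rot: [[-0.001, 0.002, 1.0], [0.0, 1.0, -0.002], [-1.0, 0.0, -0.001]]
ft_force: [-0.2, -0.1, 0.5]
grip_width: 0.0
time_s: 7.6
position: [0.6363, -0.039, 0.2558]
tool_rot: [[-0.0, 0.002, 1.0], [-0.0, 1.0, -0.002], [-1.0, -0.0, -0.0]]
ft_force: [-0.3, 0.2, -0.6]
grip_width: 0.0004
pan ((0.5086184740066528, -0.005330774933099747), (0.06804078072309494, 0.12044992297887802), 0.02980140596628189) [ 0.4746 -0.0656] [0.5426 0.0549]
-0.08 998 [ 0.6362 -0.066   0.2144] 0.6188693784818671 0.6584168871169004
-0.06 1556 [ 0.6353 -0.0503  0.2101] 0.6178771785682536 0.657879531385273
-0.039999999999999994 1449 [ 0.6347 -0.03    0.2036] 0.6169154705979979 0.656466359317432
-0.01999999999999999 1379 [ 0.6342 -0.0102  0.1974] 0.6162185191474195 0.6564594131093793
1.3877787807814457e-17 986 [0.6343 0.0097 0.1901] 0.6169855101563775 0.654845689114058
0.020000000000000018 901 [0.6331 0.0299 0.1835] 0.6203083396121427 0.6494641547054283
0.04000000000000002 837 [0.6322 0.0498 0.1772] 0.619324420551346 0.6487221453984424
0.06000000000000001 791 [0.6312 0.0699 0.1708] 0.6182630375147325 0.6472125019708793
0.08000000000000003 729 [0.6304 0.09   0.1644] 0.6176876892391201 0.6467257872564943
0.10000000000000005 679 [0.6294 0.1099 0.1581] 0.6166756827123936 0.6456332954042212
0.12000000000000004 636 [0.6285 0.1299 0.1518] 0.6156302007116329 0.6448311149317781
0.14 295 [0.6284 0.1449 0.1474] 0.6152412326418288 0.6436868011312682
```

View pics/w2.png

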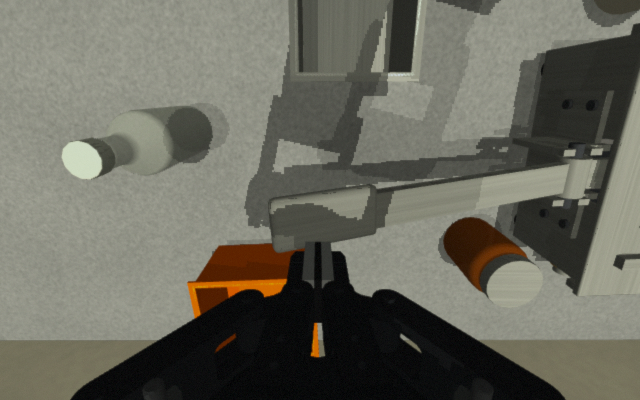

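The pan's far rim is now at x=0.543 (row 78), about 75 mm clear of the lever's edge. The fingertips at (318,245) are over the pad, whose middle is at (323,215). I'll lower to contact and press gently along the arc.

```bash
python3 -m crank '{"hand":[255,255,255,255,255],"translation":[[0.012,-0.002,0.001],[0.024,-0.003,0.001],[0.034,-0.003,0.001],[0.040,-0.003,0.001],[0.044,-0.003,0.001]],"dr":[[0,0,0],[0,0,0],[0,0,0],[0,0,0],[0,0,0]]}'
python3 -m crank '{"hand":[255,255,255,255,255],"translation":[[0.003,0,0],[0.006,-0.001,0],[0.009,-0.002,0],[0.012,-0.003,0],[0.016,-0.004,0]],"dr":[[0,0,0],[0,0,0],[0,0,0],[0,0,0],[0,0,0]]}'

```

```text
time_s: 8.15
position: [0.6378, -0.0423, 0.2116]
tool_rot: [[-0.001, 0.002, 1.0], [0.0, 1.0, -0.002], [-1.0, 0.0, -0.001]]
ft_force: [0.6, 0.4, -0.5]
grip_width: 0.0001
time_s: 8.65
position: [0.6386, -0.0461, 0.198]
tool_rot: [[0.004, 0.001, 1.0], [-0.0, 1.0, -0.001], [-1.0, -0.0, 0.004]]
ft_force: [-0.9, 0.1, 7.3]
grip_width: 0.0004
```

```bash
python3 -m crank '{"hand":[255,255,255,255,255],"translation":[[0.004,-0.001,0],[0.008,-0.002,0],[0.013,-0.003,0],[0.018,-0.004,0],[0.023,-0.005,0]],"dr":[[0,0,0],[0,0,0],[0,0,0],[0,0,0],[0,0,0]]}'
python3 -m crank '{"hand":[255,255,255,255,255],"translation":[[0.005,-0.001,0],[0.010,-0.002,0],[0.015,-0.002,0],[0.020,-0.003,0],[0.025,-0.003,0]],"dr":[[0,0,0],[0,0,0],[0,0,0],[0,0,0],[0,0,0]]}'
python3 -m crank '{"hand":[255,255,255,255,255],"translation":[[0.005,0,0],[0.010,0,0],[0.015,-0.001,0],[0.020,-0.001,0],[0.025,-0.001,0]],"dr":[[0,0,0],[0,0,0],[0,0,0],[0,0,0],[0,0,0]]}'

```

```text
time_s: 9.15
position: [0.6389, -0.0521, 0.1752]
tool_rot: [[0.005, 0.002, 1.0], [-0.002, 1.0, -0.002], [-1.0, -0.002, 0.005]]
ft_force: [-0.2, -2.5, 8.9]
grip_width: -0.0002
time_s: 9.65
position: [0.6391, -0.0558, 0.1503]
tool_rot: [[0.005, 0.002, 1.0], [-0.004, 1.0, -0.002], [-1.0, -0.004, 0.005]]
ft_force: [0.1, -6.4, 8.8]
grip_width: -0.0002
time_s: 10.15
position: [0.6391, -0.0565, 0.1252]
tool_rot: [[0.005, 0.002, 1.0], [-0.003, 1.0, -0.002], [-1.0, -0.003, 0.005]]
ft_force: [-0.1, -3.5, 8.2]
grip_width: 0.0001
```

```bash
python3 -m crank '{"hand":[255,255,255,255,255],"translation":[[0.005,0,0],[0.010,0,0],[0.015,0.001,0],[0.020,0.001,0],[0.025,0.002,0]],"dr":[[0,0,0],[0,0,0],[0,0,0],[0,0,0],[0,0,0]]}'
python3 -m crank '{"hand":[255,255,255,255,255],"translation":[[0.005,0.001,0],[0.010,0.002,0],[0.015,0.003,0],[0.020,0.004,0],[0.024,0.005,0]],"dr":[[0,0,0],[0,0,0],[0,0,0],[0,0,0],[0,0,0]]}'
python3 -m crank '{"hand":[255,255,255,255,255],"translation":[[0.004,0.001,0],[0.008,0.002,0],[0.012,0.004,0],[0.015,0.005,0],[0.017,0.005,0]],"dr":[[0,0,0],[0,0,0],[0,0,0],[0,0,0],[0,0,0]]}'
python3 - <<'E'
from h import *
im,d,c=snap('side','side1');P=pts(d,c)
cv2.imwrite('pics/side1c.png',cv2.resize(im[90:330,170:470],None,fx=2.4,fy=2.4))
E
```

```text
time_s: 10.65
position: [0.6392, -0.055, 0.1001]
tool_rot: [[0.005, 0.002, 1.0], [-0.004, 1.0, -0.002], [-1.0, -0.004, 0.005]]
ft_force: [0.4, -8.0, 7.2]
grip_width: -0.0003
time_s: 11.15
position: [0.6391, -0.0502, 0.0757]
tool_rot: [[0.004, 0.002, 1.0], [-0.004, 1.0, -0.002], [-1.0, -0.004, 0.004]]
ft_force: [0.1, -7.4, 6.2]
grip_width: 0.0002
time_s: 11.65
position: [0.639, -0.0448, 0.0586]
tool_rot: [[0.003, 0.002, 1.0], [-0.003, 1.0, -0.002], [-1.0, -0.003, 0.003]]
ft_force: [0.1, -4.4, 6.2]
grip_width: 0.0002
```

View pics/side1c.png

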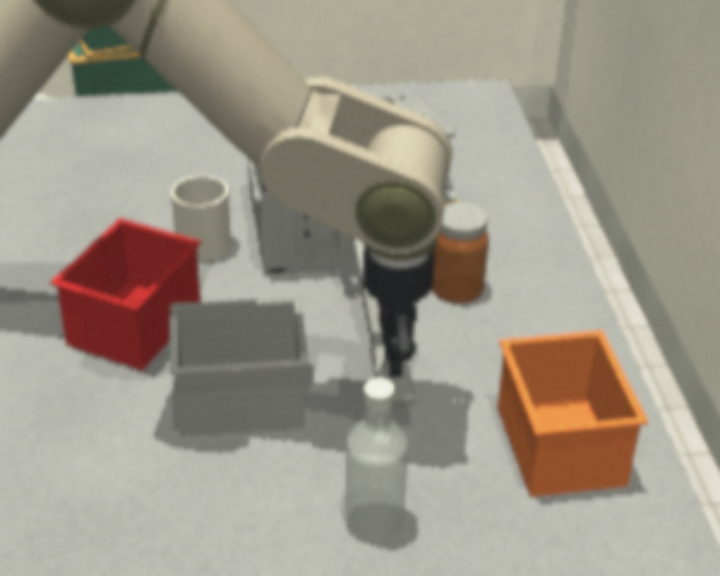

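The side crop shows the gripper holding the pad low, at crop (398,370). The pan at (240,365) is well clear. Box and flap are hidden by the arm, so I'll take the flap angle from the top depth.

```bash
cat > flap.py <<'E'
from h import *
import sys
im,d,c=snap('top',sys.argv[1]);P=pts(d,c); P0=pts(np.load('pics/top0.npz')['d'],c)
# flap plane from its visible pixels: rows over x .52-.72, y .24-.42
m=(P[...,0]>.52)&(P[...,0]<.60)&(P[...,1]>.26)&(P[...,1]<.42)&(P[...,2]>.125)&(P[...,2]<.26)
a=P[m];k=np.polyfit(a[:,1],a[:,2],1);r=a[:,2]-np.polyval(k,a[:,1]);a=a[abs(r)<.006];k=np.polyfit(a[:,1],a[:,2],1)
t=np.arctan(-k[0]);print('flap rad',t,'lip mm',212*np.sin(t),len(a))
m=(P[...,2]>.088)&(P[...,2]<.112)&(P[...,0]>.53)&(P[...,0]<.6)&(abs(P[...,1])<.08);print('pan px beyond .53',m.sum(), P[m][:,0].max() if m.any() else None)
s=sensors.observe();print(s['position'],s['ft_force'],s['time_s'])
E
python3 flap.py top2
python3 -m crank '{"hand":[255,255,255,255,255],"translation":[[0.002,0,0],[0.004,0,0],[0.006,0,0],[0.007,0,0],[0.007,0,0]],"dr":[[0,0,0],[0,0,0],[0,0,0],[0,0,0],[0,0,0]]}'
python3 flap.py top3
```

```text
flap rad 0.3144600909173508 lip mm 65.57225348910666 2231
pan px beyond .53 58 0.5408780049116664
[ 0.63890149 -0.04463188  0.05840215] [-0.00718147 -5.43648209  4.13770971] 11.75
time_s: 12.25
position: [0.6387, -0.0431, 0.0515]
tool_rot: [[0.003, 0.002, 1.0], [0.0, 1.0, -0.002], [-1.0, 0.0, 0.003]]
ft_force: [-0.9, 0.0, 7.2]
grip_width: 0.0
flap rad 0.3236122113185188 lip mm 67.4145880459785 2244
pan px beyond .53 57 0.5408215591105796
[ 0.63871044 -0.04310955  0.05156004] [-0.95186394  0.4473084   5.53034922] 12.3
```

```bash
for i in 1 2; do python3 -m crank '{"hand":[255,255,255,255,255],"translation":[[0,0,0],[0,0,0],[0,0,0],[0,0,0],[0,0,0]],"dr":[[0,0,0],[0,0,0],[0,0,0],[0,0,0],[0,0,0]]}'|grep -E 'pos|ft'; done
python3 flap.py top4
```

```text
position: [0.6387, -0.0431, 0.0516]
ft_force: [-0.3, 1.1, 6.7]
position: [0.6387, -0.0432, 0.0516]
ft_force: [-0.7, 1.1, 6.0]
flap rad 0.32119083564861045 lip mm 66.92770478458003 2237
pan px beyond .53 58 0.5408618168012613
[ 0.63871878 -0.04312959  0.0515645 ] [-0.07835426  1.07365211  6.78163718] 13.35
```

View pics/top4.png

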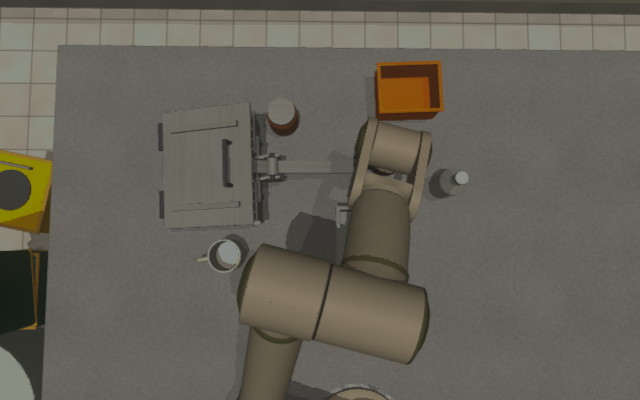

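The flap stands open and steady, with the lever seated in its bracket at (270,167). The jar (283,117), bottle (455,181) and mug (224,255) are where they were. Handing in.

```bash
python3 -c "
from rig import env
print(env.close_job())"
```

```text
the job is handed in; nothing more can be done
None
```

I dragged the steel pan about 145 mm toward the robot along the bench with a fingertip inside its near wall. Its far rim now stands about 75 mm clear of the lever. I then pressed the lever pad down along its arc and handed the job in at 13.4 s, still holding the lever down.

- **Flap:** the last top-camera depth check gave an opening of 0.321 rad, so the lip was up about 67 mm. It stayed steady for over a second, with about 6 to 7 N at the tool.
- **Surroundings:** in the top image the lever is in its bracket and the jar, bottle and mug look unmoved. This was checked by eye only; I did not measure them again.
- **Side force:** while pressing, the tool felt up to about 8 N sideways along the lever. It had dropped to about 1 N in the final hold.
- **Views:** the side camera's view of the flap was blocked by the arm, so the opening rests on the top camera alone. No check failed or disagreed.

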